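Carry the open polish tray onto the kit box with a loose canister on it

TASK

Pick up the polish tray by its handle and, holding it clear of the bench, bring the cream canister that lies loose on it to the middle and keep it under the handle for two seconds; then carry the tray over to the kit box, set it down gently in the seat between the cleats of the lid, with the canister still lying in the middle, and let go. The tins on the tray are open, so the canister must never roll against either of them; do not touch the canister itself, and leave everything else on the bench alone.

Things in the scene. Friction and masses are not known exactly. Their poses are not given: they have to be found in the camera images.
- tray: Loose pine tray, 370 mm long (its y axis), 144 mm wide (its x axis), z up, about 0.6 kg with bail and tins (it varies), balanced under its handle. Origin: centre of its underside. Floor 8 mm thick; side and end rails 10 mm thick, tops 28 mm above the origin. A polish tin is fixed to the floor at each end, and a springy bail stands over its middle.
- tray_handle (a point): Middle of the beech grip of the tray's bail, 128 mm above the tray's underside: a straight bar along the tray's x, 22 mm wide (y), 24 mm high, 120 mm long. It sits on two steel straps that rise from the side rails and give: held by the grip, the tray tips about its x axis, 30 mm above its underside, by 1 rad per 3.0 N m, so a load 40 mm off the middle makes its end sink by about 0.04 rad.
- tray_floor (a point): Middle of the tray's floor, flat and smooth, 8 mm above its underside, inside the rails 124 mm (x) by 350 mm (y). From the middle the lying canister's axis can go 82 mm along y either way before it touches a tin. Axes as the tray's.
- tin_left: Open oxblood polish tin at the tray's +y end, 62 mm across, 20 mm high, fixed to the tray floor; centre 143 mm from the tray's middle. Origin: centre of underside.
- tin_right: Open oxblood polish tin at the tray's -y end, the same size, fixed to the tray floor; centre 143 mm from the tray's middle. Origin: centre of underside.
- canister: Loose closed metal canister lying across the tray, off its middle, 64 mm in diameter, 92 mm long, about 0.30 kg (varies). Origin: on its axis at mid-length, 32 mm over the tray floor; x runs along it to the lid, y and z turn as it rolls. It rolls along the tray's y: 6.8 m/s2 per rad of slope beyond the first 0.016 rad, which it resists, and back by 0.7 of the tray's own acceleration.
- kitbox: Pine shoeshine kit box, fixed, 214 mm (x) by 438 mm (y), 150 mm high to the flat lid, brass cam lock on the compartment door in its -x side. Origin: centre of underside. On the lid four straight oak cleats, 8 mm high, frame a flat seat 168 mm (x) by 398 mm (y) for the tray: 12 mm and 14 mm of play on each side.
- kitbox_seat (a point): Centre of the seat between the cleats, on the lid, 150 mm above the bench. x across and y along the box; the tray stands there with its long side along the box, either way round.
- shoehorn: Bystander: flat bone shoehorn, 22 to 36 mm wide, about 170 mm long, 5 mm thick. Origin: underside.
- welt_brush: Bystander: narrow welt brush with beech handle, 170 mm long, 20 mm wide, 22 mm high. Origin: underside.
- coin_tin: Bystander: round nickel-plated coin tin with lid, 75 mm across, 40 mm high. Origin: centre of underside.
- lid_a: Bystander: loose round lid of a polish tin, 65 mm across, 9 mm high. Origin: centre of underside.
- lid_b: Bystander: the second loose tin lid, 65 mm across, 9 mm high. Origin: centre of underside.
- shine_brush: Bystander: large shine brush, dark bristles down, 170 x 55 mm, 50 mm high. Origin: centre of underside.
- mug: Bystander: white mug, 80 mm across, 85 mm high. Origin: centre of underside.

How it is judged:
On the way, in this order (a step that is already met when the one before it is completed fails the run):
1. tray held clear of the bench (30 mm or more), canister kept within 20 mm of its middle for 2 s (height (world z) of tray above 0.03 m and y of canister in the frame of tray between -0.02 and 0.02 m and z of canister in the frame of tray between 0.03 and 0.05 m), for 2 s.
2. tray stands in the seat on the kit box lid, canister within 40 mm of its middle (x of tray in the frame of kitbox_seat between -0.016 and 0.016 m and y of tray in the frame of kitbox_seat between -0.018 and 0.018 m and z of tray in the frame of kitbox_seat between -0.005 and 0.005 m and angle between the y axis of tray and the y axis of kitbox_seat, either way round below 0.12 rad and angle between tray's own z axis and vertical below 0.03 rad and y of canister in the frame of tray between -0.04 and 0.04 m and z of canister in the frame of tray between 0.03 and 0.05 m), for 0.3 s.
At the end, for the whole second after the job is handed in: The tray stands released and level in the seat between the cleats of the kit box lid (flat on the lid within 5 mm), and the canister lies on its floor within 40 mm of its middle, nearly still (under 50 mm/s) (all of step 2 and linear speed of tray below 0.02 m/s and linear speed of canister below 0.05 m/s); the robot touches nothing.
It fails at once if the canister touches an open tin (contact force between canister and tin_left above 0.05 N or contact force between canister and tin_right above 0.05 N).
It fails at once if the canister leaves the tray floor (z of canister in the frame of tray above 0.058 m or z of canister in the frame of tray below 0.025 m).
It fails at once if the robot touches the canister (contact force between any of the fingers, the arm and canister above 0.3 N).
It fails at once if the tray is slammed onto the kit box (over 50 N) (contact force between tray and kitbox above 50 N).
It fails at once if a bystander is moved by more than 20 mm (distance of any of shoehorn, welt_brush, coin_tin, lid_a, lid_b, shine_brush, mug from where it was at the start of the episode above 0.02 m).
It also fails if it takes over 61 s, if anything falls off the work surface, if the arm or the gripper's body presses on something with over 40 N, if the wrist force passes 120 N, or if a joint passes its speed limit or range.

ROBOT

A 6-joint arm with a two-finger parallel gripper is mounted at the origin on the work surface. World frame = base frame: x ahead of the robot, y to its left, z up, the work surface at z = 0. Lengths are in m, angles in rad, forces in N, time in s.
With the tool pointing down it reaches from about 0.225 to 0.875 m from the base axis. Payload 3.4 kg.
Tool frame: the origin (TCP) lies at the very end of the fingers, on their centre line; the grasp point (between the pads) lies manip.grip_point_offset behind it (manip.grip_point_offset is the distance from the TCP to the grasp point, in m); z points along the fingers, y is the line along which they close (so a half turn about z gives the same grasp; the last joint's range is limited). The gripper opens to 85 mm and grips with 20 to 120 N. Pads are 22 mm wide; open, the fingers measure 114 mm over their backs; the gripper's body (76 mm by 85 mm) begins 54 mm behind the grasp point. The pads swing forward as they close: fully open they stand 13 mm farther back than shut.
Start: joints at [1.001, 0.276, 1.505, -0, 1.361, -0.121], TCP at [0.25, 0.518, 0.231] pointing down, gripper open.
Joint ranges: [-2.89, 2.89], [-0.75, 2.08], [0.22, 2.7], [-1.18, 4.32], [0.11, 2.71], [-2.7, 2.7]. Speed limits (rad/s): [2.57, 2.57, 3.14, 3.14, 3.14, 3.14].

INTERFACE

Orientations are given as a unit quaternion [w, x, y, z].
In Python, from rig import manip gives the robot as it stands.
- The arm moves only by the shell command python3 -m pendant 'ROWS' [FORCE]. ROWS is JSON, a list of rows, each an object of numbers: "jaw": the opening, from -1 (shut) to 1 (fully open); "tx", "ty", "tz": the shift along the world's x, y, z in cm; "ax", "ay", "az": the turn, a rotation vector about the world's x, y, z in degrees. In form: [{"jaw": .., "tx": .., "ty": .., "tz": .., "ax": .., "ay": .., "az": ..}, ...]. A call has 1 to 10 rows; each row is the pose to reach, as a shift and turn from the pose commanded when the call began; what a row does not reach only later rows make up. A row lasts 1/8 s, in which the tool goes at most 62.5 mm and 10.7 degrees, less where a joint would pass 70% of its speed; a pose out of reach is approached as far as the arm can. A call with a gripper value outside its range is refused whole. The fingers move at their own pace and stop on an object; FORCE is the grip in N (left out, the last holds). Time passes only in rows, so rows that repeat a pose let the fingers close. It gives the time, the measured TCP pose, the force, the opening and the grip force at its end, in the units of the state.
- manip.get_state(): the state, without advancing time (a new reading comes with each control period).
- manip.get_image(name): name is "scene" or "top" or "wrist"; returns a dict with "pixels" (480x640x3 uint8, blue, green, red), "depth" (480x640 float32, m along the optical axis (not along the pixel's ray), 0 where there is no reading), "fx", "fy", "cx", "cy" (pixels), "D" ([k1, k2, p1, p2, k3] as OpenCV has them; the pictures are not rectified), "pose" (4x4, takes a point from camera to world coordinates). Camera axes: x right, y down, z forward; pixel columns grow to the right and rows downward; lengths in m; the calibration is good to about 2 mm. A picture is of the moment at which its call begins.
- manip.sign_off(): hands the job in; it is judged then, once.
The state is a dict: "clock": time; "qpos": joint angles; "qd": joint speeds; "effort": joint torques, N m; "position": TCP position; "ee_rot": TCP orientation; "contact_force": force on the tool from outside, world axes, zero at the start; "moment": the same for the moment, N m; "width": finger opening in m; "gripper_force": force on a finger pad.
Only numpy, scipy, OpenCV 4.12 (cv2) and the standard library are available. Lean on these libraries where they do the work, as an engineer would, in place of code of your own. Each camera call takes 0.05 s, during which the arm holds its last target. There are 200 camera calls.

## Working session

There is one attempt and no reset: what is moved stays moved. The work goes in short steps, Python scripts to look and compute and a shell command to move; the robot and the scene stay as the last step left them, time stands still between calls to the robot, and variables do not carry over. Pictures are saved under pics/ and viewed, at most 10 in all, crops included, and the job is handed in when it is done.

```bash
mkdir -p pics; ls
python3 - <<'E'
from rig import manip
import cv2,numpy as np
print(manip.grip_point_offset, manip.get_state())
for n in ("top","scene"):
    d=manip.get_image(n); cv2.imwrite(f"pics/{n}0.png",d["pixels"]); np.savez(f"{n}0.npz",**d)
    print(n,d["fx"],d["D"],d["pose"])
E
```

```text
pics
0.0187 {'clock': 0.0, 'qpos': array([ 1.00100637e+00,  2.76558501e-01,  1.50616637e+00,  4.74576780e-06,
        1.36069495e+00, -1.20988946e-01]), 'qd': array([ 1.29792690e-03, -1.60361727e-04,  1.75227764e-05,  2.01348801e-03,
        3.22101905e-04,  2.51976290e-05]), 'effort': array([-8.31966045e-04, -4.16767859e+01, -2.45802408e+01, -5.64044990e-05,
        1.07556311e-02,  6.76506062e-06]), 'position': array([0.24918457, 0.51759379, 0.23044728]), 'ee_rot': array([-3.11489229e-04,  2.22522330e-01,  9.74927166e-01, -8.58845873e-04]), 'contact_force': array([-0.08091344, -0.32656427,  0.51886838]), 'moment': array([-0.04135235, -0.03923435, -0.02271647]), 'gripper_force': 0.0, 'width': 0.08568575581901926}
top 537.5584661382721 [-0.04632302  0.          0.          0.          0.        ] [[-2.04574221e-02 -9.95958623e-01  8.74523596e-02  4.10347557e-01]
 [-9.99762421e-01  1.97202567e-02 -9.28507979e-03 -7.60468480e-04]
 [ 7.52297230e-03 -8.76215315e-02 -9.96125430e-01  1.52518378e+00]
 [ 0.00000000e+00  0.00000000e+00  0.00000000e+00  1.00000000e+00]]
scene 507.2121418140289 [-0.01325187  0.          0.          0.          0.        ] [[ 0.45657944  0.76734768 -0.45023633  1.21391918]
 [ 0.88961242 -0.38740866  0.24187655 -0.38509403]
 [ 0.01117795 -0.51097169 -0.85952486  1.43530832]
 [ 0.          0.          0.          1.        ]]
```

View pics/top0.png

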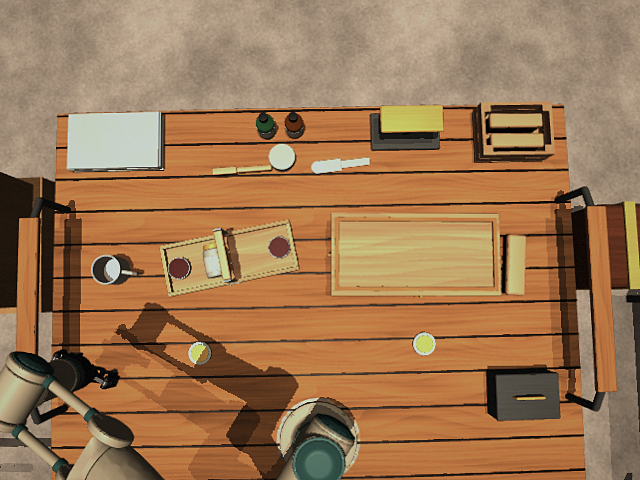

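View pics/scene0.png

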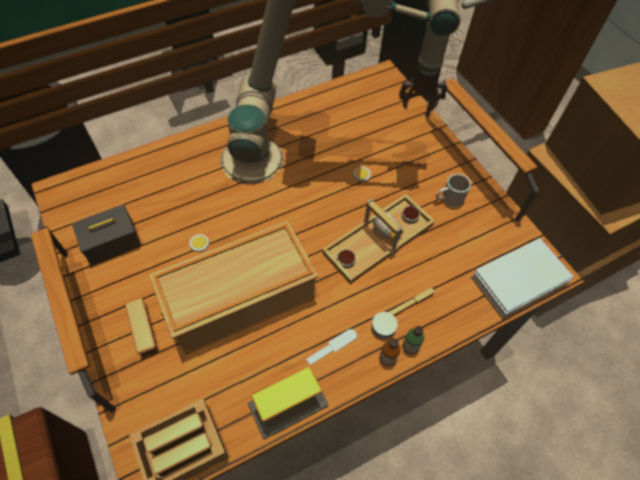

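The top view shows the tray centred near (229,258), with tins at (179,268) and (279,247). The canister is at (212,262), off the middle toward the left tin. The handle is near (222,255), and the kit box is near (415,255). Next I measure from depth.

```bash
cat > h.py <<'E'
import cv2,numpy as np
def cloud(d):
    H,W=d["depth"].shape
    K=np.array([[d["fx"],0,d["cx"]],[0,d["fy"],d["cy"]],[0,0,1.]])
    uv=np.stack(np.meshgrid(np.arange(W),np.arange(H)),-1).reshape(-1,1,2).astype(float)
    n=cv2.undistortPoints(uv,K,np.array(d["D"])).reshape(H,W,2)
    z=d["depth"]; P=np.dstack([n*z[...,None],z])
    T=np.array(d["pose"]); P=P@T[:3,:3].T+T[:3,3]; P[z==0]=np.nan
    return P
def rect(p):
    (c,s,a)=cv2.minAreaRect((p[:,:2]*1000).astype(np.float32)); 
    if s[0]<s[1]: s=s[::-1]; a+=90
    return np.round(c,1),np.round(s,1),round(a%180,2)  # angle of long side, deg
E
python3 - <<'E'
from h import *
for n in("top","scene"):
    d=np.load(n+"0.npz"); P=cloud(d); px=d["pixels"].astype(int)
    X,Y,Z=P[...,0],P[...,1],P[...,2]
    R=(X>.25)&(X<.6)&(Y>.02)&(Y<.5)
    b=R&(Z<.005); print(n,"bench",np.nanmedian(Z[b]))
    hsv=cv2.cvtColor(d["pixels"],cv2.COLOR_BGR2HSV)
    tr=R&(Z>.015)&(Z<.04)&(Y<.44)&(Y>.03)
    k,l,st,_=cv2.connectedComponentsWithStats(tr.astype(np.uint8)); 
    for i in range(1,k):
        if st[i,4]>60: print("trayband",st[i],rect(P[l==i]))
    g=R&(Z>.128)&(Z<.16)&(Y<.4); print("grip",g.sum(),rect(P[g]),np.median(Z[g]))
    red=R&(Z>.01)&(Z<.04)&(px[...,2]-px[...,1]>25)&(px[...,2]<130)&(px[...,1]<50)
    k,l,st,_=cv2.connectedComponentsWithStats(red.astype(np.uint8))
    for i in range(1,k):
        if st[i,4]>40: print("tin",st[i],rect(P[l==i]),P[l==i].mean(0))
    c=R&(Z>.05)&(Z<.085)&(Y<.4)
    print("can",c.sum(),rect(P[c]),np.nanmax(Z[c]))
    c=R&(Z>.068)&(Z<.077)&(Y<.4); print("cantop",c.sum(),rect(P[c]),np.mean(P[c],0))
    B=(X>.2)&(X<.65)&(Y<0)&(Y>-.6)
    t=B&(Z>.143)&(Z<.17); print("box",rect(P[t])); t=B&(Z>.1545)&(Z<.165); print("cleats",t.sum(),rect(P[t]),np.median(Z[t])); print(np.median(Z[B&(Z>.14)&(Z<.1535)]))
E
```

```text
top bench -0.0006984206663285253
trayband [224 225  57  12 203] (array([588.2, 173.4]), array([159.4,  13.5]), 98.79)
trayband [ 159  224  140   72 1847] (array([506.2, 238.2]), array([374.9, 146.4]), 98.79)
grip 478 (array([509.1, 238. ]), array([140.5,  23.5]), 10.46) 0.13861176430418343
tin [169 259  20  19 278] (array([482.8, 377.8]), array([54.2, 50.7]), 88.61) [0.4836813  0.37958192 0.02749866]
can 503 (array([502.8, 265. ]), array([138.2,  78. ]), 10.65) 0.08470601545814072
cantop 224 (array([502.6, 260.4]), array([136.4,  67.3]), 11.29) [0.49770066 0.2725374  0.07104778]
box (array([ 501.9, -263.5]), array([439.7, 212.6]), 88.8)
cleats 1804 (array([ 500.9, -262.1]), array([433.1, 210.4]), 89.1) 0.15720583765956142
0.1489305486231154
scene bench -0.0007711122446427687
trayband [361 194  73  76 817] (array([507.6, 262.8]), array([318.1, 147.4]), 101.76)
trayband [323 215  54  62 668] (array([477. , 131.9]), array([257.4, 112.5]), 129.14)
grip 302 (array([510.4, 235.4]), array([142.3,  26.6]), 11.35) 0.1377351936955401
tin [404 207  14  12 124] (array([485.5, 377.8]), array([47.9, 45.5]), 83.89) [0.48413979 0.3768491  0.02772308]
tin [339 251  15  13 140] (array([536.4,  97.3]), array([44.8, 43.8]), 23.12) [0.53701281 0.09584108 0.0277503 ]
can 216 (array([506.8, 259.6]), array([141.3,  75.6]), 10.09) 0.08480357045278697
cantop 18 (array([507.2, 257.1]), array([138.5,  60.1]), 10.68) [0.49103952 0.24099385 0.07114054]
box (array([ 502.5, -262.5]), array([439.8, 219.3]), 88.58)
cleats 1570 (array([ 506. , -263.8]), array([434.1, 209.7]), 88.87) 0.1573474115414415
0.1493408318061118
```

```bash
cat >> h.py <<'E'
def canister(P,c,yaw,z0=0.,xr=.04,lo=.05,hi=.078):
    """fit circle r=32 to canister points in tray frame; c=tray origin xy, yaw deg, z0 height of underside"""
    a=np.radians(yaw); q=P.reshape(-1,3); q=q[np.isfinite(q).all(1)]
    dx,dy=q[:,0]-c[0],q[:,1]-c[1]
    x=dx*np.cos(a)+dy*np.sin(a); y=-dx*np.sin(a)+dy*np.cos(a); z=q[:,2]-z0
    m=(abs(x)<xr)&(abs(y)<.12)&(z>lo)&(z<hi); y,z=y[m],z[m]
    from scipy.optimize import least_squares
    f=least_squares(lambda p:np.hypot(y-p[0],z-p[1])-.032,[np.median(y),.04],loss="soft_l1",f_scale=.002)
    return np.round(f.x*1000,1),m.sum(),np.round(1000*np.median(abs(f.fun)),2),np.round(1000*np.percentile(y,[1,50,99]),1)
E
python3 - <<'E'
from h import *
for n in("top","scene"):
    P=cloud(np.load(n+"0.npz"))
    for c in((.5095,.2375),): 
        for xr in (.025,.04): print(n,canister(P,c,10.4,0,xr))
E
```

```text
top (array([36.4, 39.2]), np.int64(272), np.float64(1.65), array([23.4, 43. , 66.3]))
top (array([36.5, 38.5]), np.int64(421), np.float64(1.91), array([23.5, 42.6, 66.2]))
scene (array([33.5, 38.9]), np.int64(94), np.float64(1.76), array([ 2.6, 11.2, 57.2]))
scene (array([34.1, 38. ]), np.int64(142), np.float64(2.06), array([ 2.6, 11.8, 57.8]))
```

```bash
python3 -m pendant '[{"jaw":1,"tx":6,"ty":-7,"tz":2,"az":9},{"jaw":1,"tx":11,"ty":-12,"tz":2,"az":18},{"jaw":1,"tx":15,"ty":-16,"tz":2,"az":27},{"jaw":1,"tx":19,"ty":-20,"tz":2,"az":36.1},{"jaw":1,"tx":23,"ty":-24,"tz":2,"az":36.1},{"jaw":1,"tx":26,"ty":-28,"tz":2,"az":36.1},{"jaw":1,"tx":26,"ty":-28,"tz":0,"az":36.1},{"jaw":1,"tx":26,"ty":-28,"tz":0,"az":36.1},{"jaw":1,"tx":26,"ty":-28,"tz":0,"az":36.1}]' 80
python3 - <<'E'
from rig import manip
from h import *
d=manip.get_image("wrist"); cv2.imwrite("pics/w1.png",d["pixels"]); P=cloud(d)
Z=P[...,2]; m=(Z>.128)&(Z<.15)&(np.hypot(P[...,0]-.51,P[...,1]-.2375)<.08)
print(m.sum(),rect(P[m]),np.median(Z[m]), canister(P,(.5095,.2375),10.4))
s=manip.get_state();print(s["position"],s["ee_rot"])
E
```

```text
invalid input at $[0]: expected keys jaw, tx, ty, tz, ax, ay, az
  return _methods._mean(a, axis=axis, dtype=dtype,
  ret = ret.dtype.type(ret / rcount)
Traceback (most recent call last):
  File "h.py", line 21, in canister
    f=least_squares(lambda p:np.hypot(y-p[0],z-p[1])-.032,[np.median(y),.04],loss="soft_l1",f_scale=.002)
ValueError: Initial guess is outside of provided bounds
```

View pics/w1.png

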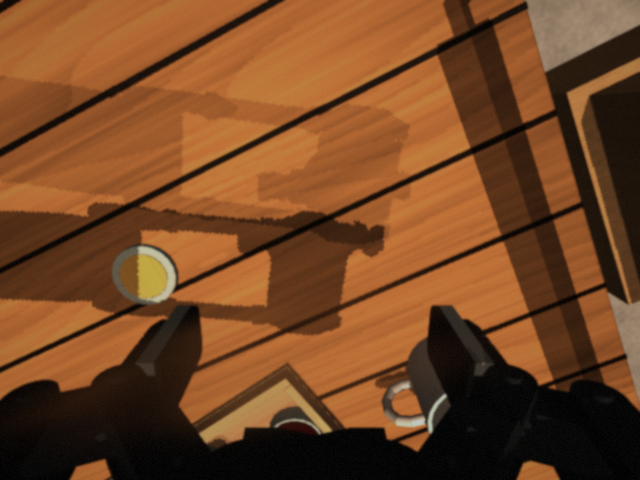

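All keys are required. This wrist picture is still from the start pose: fingers at (165,360) and (470,360), tray below at (290,420). I'm resending the move with every key.

```bash
python3 -m pendant '[{"jaw":1,"tx":6,"ty":-7,"tz":2,"ax":0,"ay":0,"az":9},{"jaw":1,"tx":11,"ty":-12,"tz":2,"ax":0,"ay":0,"az":18},{"jaw":1,"tx":15,"ty":-16,"tz":2,"ax":0,"ay":0,"az":27},{"jaw":1,"tx":19,"ty":-20,"tz":2,"ax":0,"ay":0,"az":36.1},{"jaw":1,"tx":23,"ty":-24,"tz":2,"ax":0,"ay":0,"az":36.1},{"jaw":1,"tx":26,"ty":-28,"tz":2,"ax":0,"ay":0,"az":36.1},{"jaw":1,"tx":26,"ty":-28,"tz":0,"ax":0,"ay":0,"az":36.1},{"jaw":1,"tx":26,"ty":-28,"tz":0,"ax":0,"ay":0,"az":36.1},{"jaw":1,"tx":26,"ty":-28,"tz":0,"ax":0,"ay":0,"az":36.1}]' 80
python3 - <<'E'
from rig import manip
from h import *
d=manip.get_image("wrist"); cv2.imwrite("pics/w2.png",d["pixels"]); P=cloud(d)
Z=P[...,2]; m=(Z>.128)&(Z<.15)&(np.hypot(P[...,0]-.51,P[...,1]-.2375)<.08)
print(m.sum()); s=manip.get_state();print(s["position"],s["ee_rot"])
print(rect(P[m]),np.median(Z[m]), canister(P,(.5095,.2375),10.4))
E
```

```text
clock: 1.27
position: [0.5091, 0.2387, 0.2316]
ee_rot: [-0.0, -0.091, 0.996, 0.0]
contact_force: [-1.1, -0.1, 0.6]
width: 0.0852
gripper_force: 0.0
7209
[0.5091436  0.23901331 0.23192547] [ 2.84527119e-04 -9.11319239e-02  9.95838739e-01  3.12824483e-04]
(array([510.5, 240.5]), array([140.2,  22. ]), 10.68) 0.1383947445134515 (array([38.5, 38.3]), np.int64(5499), np.float64(0.56), array([17.5, 40.1, 67.4]))
```

View pics/w2.png

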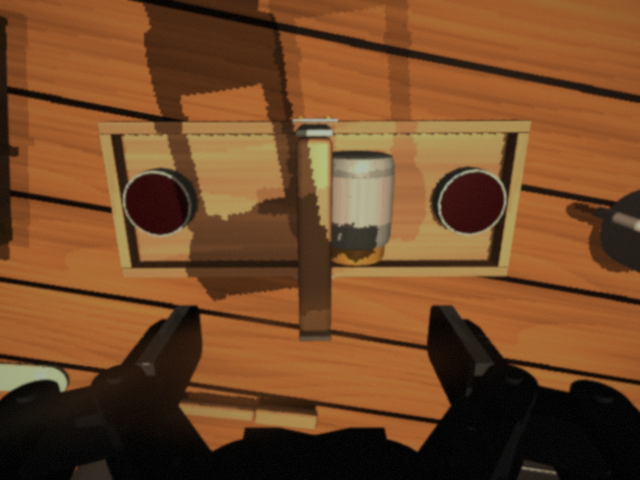

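The wrist view now shows the tray level: the grip bar at (315,230), the canister at (362,205), and tins at (158,202) and (472,202). The canister sits about +36 mm off the middle. I descend and grip.

```bash
python3 -m pendant '[{"jaw":1,"tx":0,"ty":0,"tz":-5,"ax":0,"ay":0,"az":0},{"jaw":1,"tx":0,"ty":0,"tz":-9,"ax":0,"ay":0,"az":0},{"jaw":1,"tx":0,"ty":0,"tz":-12.2,"ax":0,"ay":0,"az":0},{"jaw":1,"tx":0,"ty":0,"tz":-12.2,"ax":0,"ay":0,"az":0},{"jaw":0,"tx":0,"ty":0,"tz":-12.2,"ax":0,"ay":0,"az":0},{"jaw":-0.3,"tx":0,"ty":0,"tz":-12.2,"ax":0,"ay":0,"az":0},{"jaw":-1,"tx":0,"ty":0,"tz":-12.2,"ax":0,"ay":0,"az":0},{"jaw":-1,"tx":0,"ty":0,"tz":-12.2,"ax":0,"ay":0,"az":0},{"jaw":-1,"tx":0,"ty":0,"tz":-12.2,"ax":0,"ay":0,"az":0},{"jaw":-1,"tx":0,"ty":0,"tz":-12.2,"ax":0,"ay":0,"az":0}]' 80
cat > look.py <<'E'
from rig import manip
from h import *
import sys
from scipy.spatial.transform import Rotation as R
s0=manip.get_state(); d=manip.get_image("wrist"); P=cloud(d); cv2.imwrite(sys.argv[1],d["pixels"]) if len(sys.argv)>1 else 0
q=s0["ee_rot"]; M=R.from_quat(np.roll(q,-1)).as_matrix()
# tray-like frame from tool at grip: x=tool-y turned; grip point
g=s0["position"]-M[:,2]*manip.grip_point_offset
yt=M[:,1]*np.sign(M[1,1]); zt=-M[:,2]; xt=np.cross(yt,zt)
L=(P.reshape(-1,3)-g)@np.c_[xt,yt,zt]; L[:,2]+=.128   # nominal tray frame if spring were relaxed
L=L[np.isfinite(L).all(1)]
# tray tilt from tins/rails: rail tops
px=d["pixels"].reshape(-1,3)
rl=L[(abs(abs(L[:,0])-.067)<.003)&(abs(L[:,1])<.17)&(L[:,2]>.015)&(L[:,2]<.042)&(abs(L[:,1])>.03)]
k=np.polyfit(rl[:,1],rl[:,2],1)
for _ in range(4):
    r=rl[:,2]-np.polyval(k,rl[:,1]); k=np.polyfit(*rl[abs(r)<.0025,:].T[1:],1)
rel=k[0]
tilt=np.arcsin(yt[2])
print("t",round(float(s0["clock"]),2),"pos",np.round(s0["position"],4),"F",np.round(s0["contact_force"],1),"M",np.round(s0["moment"],3),"w",round(float(s0["width"]),4),"yaw",round(np.degrees(np.arctan2(-yt[0],yt[1])),2),"N",len(rl))
# canister in tray frame: un-rotate by rel about pivot z=.03
c,sn=np.cos(rel),np.sin(rel); y=L[:,1]; z=L[:,2]-.03
Q=np.c_[L[:,0],c*y+sn*z,-sn*y+c*z+.03]
out=canister(Q,(0,0),0)
print("grip tilt %.4f rel %.4f slope %.4f rad, rail z %.1f mm"%(tilt,rel,tilt+rel,k[1]*1000),"can",out)
E
python3 look.py
```

```text
clock: 2.58
position: [0.51, 0.2385, 0.1105]
ee_rot: [0.001, -0.091, 0.996, 0.0]
contact_force: [-1.4, 1.2, 5.8]
width: 0.0212
gripper_force: 78.9
t 2.58 pos [0.51   0.2385 0.1105] F [-1.4  1.2  5.8] M [0.163 0.186 0.124] w 0.0212 yaw 10.39 N 8751
grip tilt 0.0008 rel -0.0008 slope 0.0000 rad, rail z 25.5 mm can (array([37.2, 37.4]), np.int64(10313), np.float64(0.44), array([19.2, 41.6, 65.5]))
```

```bash
python3 -m pendant '[{"jaw":-1,"tx":0.02,"ty":-0.14,"tz":0,"ax":1.03,"ay":0.19,"az":0},{"jaw":-1,"tx":0.05,"ty":-0.28,"tz":0,"ax":2.07,"ay":0.38,"az":0},{"jaw":-1,"tx":0.05,"ty":-0.28,"tz":0,"ax":2.07,"ay":0.38,"az":0},{"jaw":-1,"tx":0.05,"ty":-0.28,"tz":0,"ax":2.07,"ay":0.38,"az":0}]'; python3 look.py
python3 -m pendant '[{"jaw":-1,"tx":0,"ty":0,"tz":0.4,"ax":0,"ay":0,"az":0},{"jaw":-1,"tx":0,"ty":0,"tz":1.0,"ax":0,"ay":0,"az":0},{"jaw":-1,"tx":0,"ty":0,"tz":1.6,"ax":0,"ay":0,"az":0}]'; python3 look.py
```

```text
clock: 3.12
position: [0.5105, 0.2356, 0.1105]
ee_rot: [-0.001, -0.09, 0.996, 0.019]
contact_force: [-1.4, 1.0, 5.1]
width: 0.0209
gripper_force: 79.1
t 3.12 pos [0.5105 0.2356 0.1105] F [-1.4  1.   5.1] M [0.133 0.208 0.187] w 0.0209 yaw 10.38 N 8949
grip tilt 0.0376 rel -0.0375 slope 0.0001 rad, rail z 25.5 mm can (array([37.2, 37.3]), np.int64(10308), np.float64(0.44), array([18.1, 40.3, 65.1]))
clock: 3.55
position: [0.5092, 0.2349, 0.1245]
ee_rot: [-0.003, -0.09, 0.996, 0.018]
contact_force: [-0.5, 0.5, -8.7]
width: 0.0207
gripper_force: 78.7
t 3.55 pos [0.5092 0.2349 0.1245] F [-0.5  0.5 -8.7] M [-0.273 -0.037  0.046] w 0.0207 yaw 10.38 N 8600
grip tilt 0.0363 rel -0.0361 slope 0.0002 rad, rail z 25.4 mm can (array([37.4, 37.2]), np.int64(10313), np.float64(0.44), array([18.3, 40.3, 65.1]))
```

Lifted level and the canister stayed still. I raise further, then simulate the roll to choose the tilt pulse.

```bash
python3 -m pendant '[{"jaw":-1,"tx":0,"ty":0,"tz":0.8,"ax":0,"ay":0,"az":0},{"jaw":-1,"tx":0,"ty":0,"tz":2.2,"ax":0,"ay":0,"az":0},{"jaw":-1,"tx":0,"ty":0,"tz":3.7,"ax":0,"ay":0,"az":0},{"jaw":-1,"tx":0,"ty":0,"tz":5,"ax":0,"ay":0,"az":0},{"jaw":-1,"tx":0,"ty":0,"tz":5.5,"ax":0,"ay":0,"az":0},{"jaw":-1,"tx":0,"ty":0,"tz":5.5,"ax":0,"ay":0,"az":0}]'; python3 look.py
cat > sim.py <<'E'
import numpy as np
K=.968
def sim(y,v,th0,ths,dt=.001,lag=.06):
    """ths: grip tilt (rad) target per row; returns y,v after each row"""
    th=th0; cmd=th0; out=[]
    for t in ths:
        c0=cmd
        for i in range(125):
            cmd=c0+(t-c0)*(i+1)/125; th+=(cmd-th)*dt/lag
            s=th-K*y
            a=-6.8*s; f=.109
            if abs(v)<1e-4 and abs(a)<f: v=0
            else:
                sg=np.sign(v) if abs(v)>1e-4 else np.sign(a)
                a-=f*sg; vn=v+a*dt
                v=0 if (v*vn<0 and abs(6.8*s)<f) else vn
            y+=v*dt
        out.append((round(y*1000,1),round(v*1000),round(s,3)))
    return out
E
python3 - <<'E'
from sim import *
r=np.radians
for pk in (1.4,1.6,1.8,2.0):
  for n in (3,4,5):
    ths=[.036+r(pk)]*n+[.036-r(.3)]*2+[.012]*2+[0]*5
    print(pk,n,sim(.0373,0,.036,ths)[n-1::2])
E
```

```text
clock: 4.35
position: [0.5102, 0.2353, 0.1808]
ee_rot: [-0.001, -0.091, 0.996, 0.018]
contact_force: [0.1, -0.5, -9.9]
width: 0.0208
gripper_force: 78.9
t 4.35 pos [0.5102 0.2353 0.1808] F [ 0.1 -0.5 -9.9] M [-0.263  0.018  0.015] w 0.0208 yaw 10.39 N 8610
grip tilt 0.0369 rel -0.0357 slope 0.0012 rad, rail z 25.4 mm can (array([37.3, 37.2]), np.int64(10297), np.float64(0.44), array([18.3, 40.4, 65.1]))
1.4 3 [(np.float64(36.3), -11, np.float64(0.025)), (np.float64(33.6), -2, np.float64(-0.0)), (np.float64(33.6), 1, np.float64(-0.02)), (np.float64(35.7), 20, np.float64(-0.034)), (np.float64(45.3), 58, np.float64(-0.044))]
1.4 4 [(np.float64(34.4), -19, np.float64(0.027)), (np.float64(29.0), -16, np.float64(0.004)), (np.float64(27.8), 0, np.float64(-0.014)), (np.float64(28.5), 9, np.float64(-0.027)), (np.float64(33.4), 32, np.float64(-0.032))]
1.4 5 [(np.float64(31.4), -30, np.float64(0.03)), (np.float64(22.5), -34, np.float64(0.01)), (np.float64(16.2), -12, np.float64(-0.003)), (np.float64(15.7), 0, np.float64(-0.015)), (np.float64(15.7), 0, np.float64(-0.015))]
1.6 3 [(np.float64(35
[... 1323 characters left out ...]
t64(0.088))]
2.0 3 [(np.float64(34.2), -28, np.float64(0.038)), (np.float64(24.9), -36, np.float64(0.009)), (np.float64(18.5), -10, np.float64(-0.005)), (np.float64(18.2), 0, np.float64(-0.017)), (np.float64(18.5), 3, np.float64(-0.018))]
2.0 4 [(np.float64(29.5), -48, np.float64(0.042)), (np.float64(13.8), -69, np.float64(0.019)), (np.float64(-3.8), -70, np.float64(0.017)), (np.float64(-21.5), -73, np.float64(0.021)), (np.float64(-42.2), -98, np.float64(0.041))]
2.0 5 [(np.float64(22.0), -73, np.float64(0.05)), (np.float64(-2.1), -113, np.float64(0.035)), (np.float64(-34.8), -151, np.float64(0.047)), (np.float64(-80.9), -226, np.float64(0.079)), (np.float64(-155.1), -387, np.float64(0.15))]
```

```bash
python3 -m pendant '[{"jaw":-1,"tx":0.04,"ty":-0.24,"tz":0,"ax":1.77,"ay":0.32,"az":0},{"jaw":-1,"tx":0.04,"ty":-0.24,"tz":0,"ax":1.77,"ay":0.32,"az":0},{"jaw":-1,"tx":0.04,"ty":-0.24,"tz":0,"ax":1.77,"ay":0.32,"az":0},{"jaw":-1,"tx":-0.01,"ty":0.08,"tz":0,"ax":-0.59,"ay":-0.11,"az":0}]'; python3 look.py;python3 -m pendant '[{"jaw":-1,"tx":0,"ty":0,"tz":0,"ax":0,"ay":0,"az":0},{"jaw":-1,"tx":0,"ty":0,"tz":0,"ax":0,"ay":0,"az":0}]' >/dev/null; python3 look.py
```

```text
clock: 4.9
position: [0.5101, 0.2352, 0.1801]
ee_rot: [-0.001, -0.09, 0.996, 0.013]
contact_force: [-0.3, -0.6, -10.0]
width: 0.0209
gripper_force: 79.1
t 4.9 pos [0.5101 0.2352 0.1801] F [ -0.3  -0.6 -10. ] M [-0.154 -0.007 -0.007] w 0.0209 yaw 10.27 N 8679
grip tilt 0.0253 rel -0.0171 slope 0.0083 rad, rail z 25.4 mm can (array([21.8, 37.4]), np.int64(6415), np.float64(0.38), array([18. , 33.7, 50.5]))
t 5.2 pos [0.5098 0.2361 0.1802] F [-1.1 -0.3 -9.7] M [-0.128  0.044  0.041] w 0.021 yaw 10.39 N 8654
grip tilt 0.0268 rel -0.0035 slope 0.0234 rad, rail z 25.4 mm can (array([ 6.7, 37.4]), np.int64(4007), np.float64(0.31), array([-22.6,  24.3,  35.9]))
```

Run:
```python
from sim import *
for y,v in ((.004,-.055),(.001,-.06),(0,-.075)):
  for a in(-.012,-.02,-.028):
    for n in (2,3): print(y,v,a,n,sim(y,v,.0268,[a]*n+[-.010]*3)[n-1:])
```

```text
0.004 -0.055 -0.012 2 [(np.float64(-9.4), -43, np.float64(-0.001)), (np.float64(-13.9), -30, np.float64(0.003)), (np.float64(-17.1), -21, np.float64(0.006)), (np.float64(-19.2), -14, np.float64(0.009))]
0.004 -0.055 -0.012 3 [(np.float64(-13.9), -30, np.float64(0.002)), (np.float64(-17.0), -19, np.float64(0.006)), (np.float64(-18.9), -12, np.float64(0.008)), (np.float64(-19.9), -6, np.float64(0.009))]
0.004 -0.055 -0.02 2 [(np.float64(-8.8), -36, np.float64(-0.009)), (np.float64(-12.0), -17, np.float64(-0.002)), (np.float64(-13.2), -4, np.float64(0.002)), (np.float64(-13.3), 0, np.float64(0.003))]
0.004 -0.055 -0.02 3 [(np.float64(-11.9), -15, np.float64(-0.008)), (np.float64(-12.6), 0, np.float64(-0.002)), (np.float64(-12.6), 0, np.float64(0.002)), (np.float64(-12.6), 0, np.float64(0.002))]
0.004 -0.055 -0.028 2 [(np.float64(-8.2), -29, np.float64(-0.017)), (np.float64(-10.1), -3, np.float64(-0.007)), (np.float64(-10.1), 0, np.float64(-0.001)), (np.float64(-10.1), 0, np.float64(-0.0))]
0.004 -0.055 -0.028 3 [(np.float64(-10.0), 0, np.float64(-0.018)), (np.float64(-9.9), 0, np.float6
[... 1796 characters left out ...]
at64(0.012)), (np.float64(-34.0), -60, np.float64(0.022)), (np.float64(-41.9), -69, np.float64(0.03))]
0 -0.075 -0.02 3 [(np.float64(-26.7), -56, np.float64(0.006)), (np.float64(-33.3), -52, np.float64(0.018)), (np.float64(-40.2), -59, np.float64(0.028)), (np.float64(-48.4), -73, np.float64(0.037))]
0 -0.075 -0.028 2 [(np.float64(-18.4), -60, np.float64(-0.007)), (np.float64(-24.8), -45, np.float64(0.007)), (np.float64(-30.2), -43, np.float64(0.018)), (np.float64(-35.7), -47, np.float64(0.024))]
0 -0.075 -0.028 3 [(np.float64(-24.7), -41, np.float64(-0.004)), (np.float64(-29.0), -30, np.float64(0.011)), (np.float64(-32.6), -30, np.float64(0.021)), (np.float64(-36.7), -36, np.float64(0.025))]
```

```bash
python3 -m pendant '[{"jaw":-1,"tx":0,"ty":-0.4,"tz":0,"ax":-3.34,"ay":-0.61,"az":0},{"jaw":-1,"tx":0,"ty":-0.6,"tz":0,"ax":-3.34,"ay":-0.61,"az":0}]' >/dev/null; python3 look.py
```

```text
t 5.5 pos [0.5098 0.2305 0.1803] F [ 0.  -1.1 -9.5] M [-0.019  0.029  0.041] w 0.021 yaw 10.44 N 8673
grip tilt -0.0320 rel -0.0123 slope -0.0442 rad, rail z 25.5 mm can (array([-1.4, 37.5]), np.int64(3977), np.float64(0.29), array([-30.6, -19.2,  27.8]))
```

```bash
python3 -m pendant '[{"jaw":-1,"tx":0.03,"ty":-0.2,"tz":0,"ax":1.8,"ay":0.33,"az":0}]' >/dev/null; python3 look.py;  python3 -m pendant '[{"jaw":-1,"tx":0,"ty":0,"tz":0,"ax":0,"ay":0,"az":0}]' >/dev/null; python3 look.py
```

```text
t 5.67 pos [0.5101 0.2286 0.1803] F [-0.1 -0.  -9. ] M [ 0.059  0.002 -0.007] w 0.0208 yaw 10.44 N 8683
grip tilt 0.0017 rel 0.0082 slope 0.0098 rad, rail z 25.4 mm can (array([-0.7, 37.4]), np.int64(3993), np.float64(0.29), array([-30. , -18.3,  28.5]))
t 5.85 pos [0.5104 0.2272 0.1804] F [ 0.1 -0.4 -9.3] M [-0.047  0.025 -0.026] w 0.0207 yaw 10.3 N 8598
grip tilt -0.0006 rel 0.0027 slope 0.0021 rad, rail z 25.4 mm can (array([-1.4, 37.4]), np.int64(3945), np.float64(0.29), array([-30.4, -18.9,  27.8]))
```

```bash
python3 -m pendant '[{"jaw":-1,"tx":0,"ty":0,"tz":0,"ax":0,"ay":0,"az":0},{"jaw":-1,"tx":0,"ty":0,"tz":0.4,"ax":0,"ay":0,"az":0},{"jaw":-1,"tx":0,"ty":0,"tz":1.4,"ax":0,"ay":0,"az":0},{"jaw":-1,"tx":0,"ty":0,"tz":3,"ax":0,"ay":0,"az":0},{"jaw":-1,"tx":0,"ty":0,"tz":5,"ax":0,"ay":0,"az":0},{"jaw":-1,"tx":0,"ty":0,"tz":7.5,"ax":0,"ay":0,"az":0},{"jaw":-1,"tx":0,"ty":0,"tz":9.8,"ax":0,"ay":0,"az":0},{"jaw":-1,"tx":0,"ty":0,"tz":11.6,"ax":0,"ay":0,"az":0},{"jaw":-1,"tx":0,"ty":0,"tz":12.6,"ax":0,"ay":0,"az":0},{"jaw":-1,"tx":0,"ty":0,"tz":13,"ax":0,"ay":0,"az":0}]' >/dev/null; python3 look.py;  python3 -m pendant '[{"jaw":-1,"tx":0,"ty":0,"tz":0,"ax":0,"ay":0,"az":0},{"jaw":-1,"tx":0,"ty":0,"tz":0,"ax":0,"ay":0,"az":0},{"jaw":-1,"tx":0,"ty":0,"tz":0,"ax":0,"ay":0,"az":0},{"jaw":-1,"tx":0,"ty":0,"tz":0,"ax":0,"ay":0,"az":0},{"jaw":-1,"tx":0,"ty":0,"tz":0,"ax":0,"ay":0,"az":0},{"jaw":-1,"tx":0,"ty":0,"tz":0,"ax":0,"ay":0,"az":0},{"jaw":-1,"tx":0,"ty":0,"tz":0,"ax":0,"ay":0,"az":0},{"jaw":-1,"tx":0,"ty":0,"tz":0,"ax":0,"ay":0,"az":0},{"jaw":-1,"tx":0,"ty":0,"tz":0,"ax":0,"ay":0,"az":0},{"jaw":-1,"tx":0,"ty":0,"tz":0,"ax":0,"ay":0,"az":0}]' >/dev/null; python3 look.py
```

```text
t 7.15 pos [0.5103 0.2282 0.3113] F [-0.4 -0.  -9.3] M [0.009 0.04  0.031] w 0.0208 yaw 10.39 N 8699
grip tilt -0.0008 rel 0.0073 slope 0.0065 rad, rail z 25.4 mm can (array([-2.5, 37.4]), np.int64(3941), np.float64(0.3), array([-31.5, -20. ,  26.6]))
t 8.45 pos [0.5102 0.2281 0.3104] F [  0.2  -0.4 -10.5] M [ 0.014  0.023 -0.031] w 0.0211 yaw 10.39 N 8702
grip tilt -0.0009 rel 0.0073 slope 0.0063 rad, rail z 25.4 mm can (array([-2.5, 37.4]), np.int64(3942), np.float64(0.3), array([-31.6, -20. ,  26.6]))
```

Centred and held for well over 2 s. Now a smooth 5 s carry, with acceleration of about 0.08 m/s².

```bash
python3 -m pendant '[{"jaw":-1,"tx":0,"ty":-0.06,"tz":0,"ax":-0.1,"ay":0,"az":0},{"jaw":-1,"tx":0,"ty":-0.26,"tz":0,"ax":-0.2,"ay":0,"az":-0.05},{"jaw":-1,"tx":0,"ty":-0.58,"tz":0,"ax":-0.3,"ay":0,"az":-0.13},{"jaw":-1,"tx":0,"ty":-1.02,"tz":0,"ax":-0.35,"ay":0,"az":-0.24},{"jaw":-1,"tx":-0.02,"ty":-1.6,"tz":0,"ax":-0.35,"ay":0,"az":-0.37},{"jaw":-1,"tx":-0.03,"ty":-2.3,"tz":0,"ax":-0.35,"ay":0,"az":-0.54},{"jaw":-1,"tx":-0.05,"ty":-3.14,"tz":0,"ax":-0.35,"ay":0,"az":-0.73},{"jaw":-1,"tx":-0.06,"ty":-4.1,"tz":0,"ax":-0.35,"ay":0,"az":-0.96},{"jaw":-1,"tx":-0.08,"ty":-5.2,"tz":0,"ax":-0.35,"ay":0,"az":-1.2},{"jaw":-1,"tx":-0.1,"ty":-6.4,"tz":0,"ax":-0.35,"ay":0,"az":-1.5}]' >/dev/null
python3 -m pendant '[{"jaw":-1,"tx":-0.02,"ty":-1.35,"tz":0,"ax":0,"ay":0,"az":-0.31},{"jaw":-1,"tx":-0.04,"ty":-2.8,"tz":0,"ax":0,"ay":0,"az":-0.65},{"jaw":-1,"tx":-0.07,"ty":-4.4,"tz":0,"ax":0,"ay":0,"az":-1.03},{"jaw":-1,"tx":-0.1,"ty":-6.1,"tz":0,"ax":0,"ay":0,"az":-1.43},{"jaw":-1,"tx":-0.13,"ty":-8.0,"tz":0,"ax":0,"ay":0,"az":-1.87},{"jaw":-1,"tx":-0.16,"ty":-10.0,"tz":0,"ax":0,"ay":0,"az":-2.34},{"jaw":-1,"tx":-0.2,"ty":-12.05,"tz":0,"ax":0,"ay":0,"az":-2.82},{"jaw":-1,"tx":-0.23,"ty":-14.1,"tz":0,"ax":0,"ay":0,"az":-3.3},{"jaw":-1,"tx":-0.26,"ty":-16.12,"tz":0,"ax":0,"ay":0,"az":-3.78},{"jaw":-1,"tx":-0.3,"ty":-18.15,"tz":0,"ax":0,"ay":0,"az":-4.25}]' >/dev/null
python3 -m pendant '[{"jaw":-1,"tx":-0.03,"ty":-2.05,"tz":0,"ax":0,"ay":0,"az":-0.48},{"jaw":-1,"tx":-0.07,"ty":-4.1,"tz":0,"ax":0,"ay":0,"az":-0.96},{"jaw":-1,"tx":-0.1,"ty":-6.1,"tz":0,"ax":0,"ay":0,"az":-1.43},{"jaw":-1,"tx":-0.13,"ty":-8.15,"tz":0,"ax":0,"ay":0,"az":-1.91},{"jaw":-1,"tx":-0.16,"ty":-10.15,"tz":0,"ax":0,"ay":0,"az":-2.38},{"jaw":-1,"tx":-0.2,"ty":-12.05,"tz":0,"ax":0,"ay":0,"az":-2.82},{"jaw":-1,"tx":-0.22,"ty":-13.75,"tz":0,"ax":0,"ay":0,"az":-3.22},{"jaw":-1,"tx":-0.25,"ty":-15.35,"tz":0,"ax":0,"ay":0,"az":-3.6},{"jaw":-1,"tx":-0.27,"ty":-16.8,"tz":0,"ax":0,"ay":0,"az":-3.94},{"jaw":-1,"tx":-0.3,"ty":-18.15,"tz":0,"ax":0,"ay":0,"az":-4.25}]' >/dev/null
python3 -m pendant '[{"jaw":-1,"tx":-0.02,"ty":-1.2,"tz":0,"ax":0,"ay":0,"az":-0.28},{"jaw":-1,"tx":-0.04,"ty":-2.3,"tz":0,"ax":0,"ay":0,"az":-0.54},{"jaw":-1,"tx":-0.05,"ty":-3.26,"tz":0,"ax":0,"ay":0,"az":-0.76},{"jaw":-1,"tx":-0.06,"ty":-4.1,"tz":0,"ax":0,"ay":0,"az":-0.96},{"jaw":-1,"tx":-0.08,"ty":-4.8,"tz":0,"ax":0,"ay":0,"az":-1.12},{"jaw":-1,"tx":-0.09,"ty":-5.38,"tz":0,"ax":0,"ay":0,"az":-1.26},{"jaw":-1,"tx":-0.1,"ty":-5.82,"tz":0,"ax":0,"ay":0,"az":-1.36},{"jaw":-1,"tx":-0.1,"ty":-6.14,"tz":0,"ax":0,"ay":0,"az":-1.44},{"jaw":-1,"tx":-0.1,"ty":-6.34,"tz":0,"ax":0,"ay":0,"az":-1.5},{"jaw":-1,"tx":-0.1,"ty":-6.4,"tz":0,"ax":0,"ay":0,"az":-1.5}]' >/dev/null
python3 look.py pics/w3.png
python3 - <<'E'
from rig import manip
from h import *
d=manip.get_image("top"); P=cloud(d); X,Y,Z=P[...,0],P[...,1],P[...,2]
t=(X>.2)&(X<.65)&(Y<0)&(Y>-.6)&(Z>.21)&(Z<.24); print("tray",rect(P[t]))
d=manip.get_image("wrist"); P=cloud(d); X,Y,Z=P[...,0],P[...,1],P[...,2]
t=(Z>.154)&(Z<.163); print("cleats wrist",t.sum(),rect(P[t])); t=(Z>.205)&(Z<.24);print("tray wrist",rect(P[t]))
E
```

```text
t 13.5 pos [ 0.5022 -0.2629  0.3103] F [ 0.5  0.3 -8.4] M [0.041 0.011 0.039] w 0.0207 yaw -1.11 N 8481
grip tilt -0.0069 rel 0.0033 slope -0.0036 rad, rail z 25.4 mm can (array([ 0.8, 37.4]), np.int64(3956), np.float64(0.28), array([-28.3, -16.7,  29.9]))
tray (array([ 502.2, -263.9]), array([369.2, 149.4]), 89.2)
cleats wrist 9505 (array([ 419.2, -258.4]), array([419.1,  24.6]), 89.05)
tray wrist (array([ 501.1, -261.8]), array([371.9, 148.9]), 89.12)
```

View pics/w3.png

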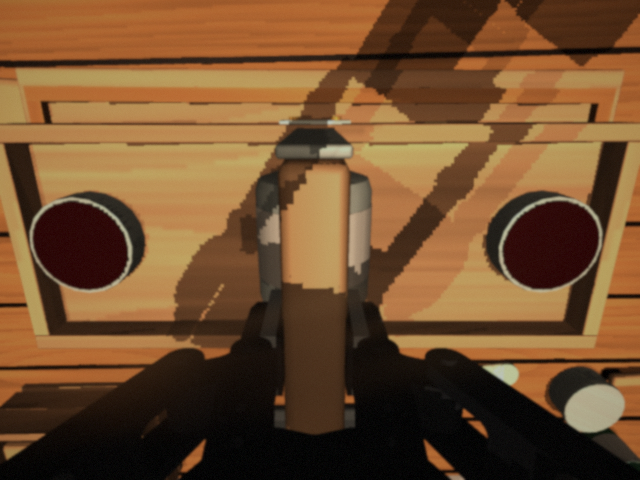

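The tray hangs centred over the seat, with the canister at (315,235) under the bar and the tins at (82,243) and (545,240). I lower it gently.

```bash
python3 -m pendant '[{"jaw":-1,"tx":0,"ty":0,"tz":-0.3,"ax":0,"ay":0,"az":0},{"jaw":-1,"tx":0,"ty":0,"tz":-0.9,"ax":0,"ay":0,"az":0},{"jaw":-1,"tx":0,"ty":0,"tz":-1.7,"ax":0,"ay":0,"az":0},{"jaw":-1,"tx":0,"ty":0,"tz":-2.5,"ax":0,"ay":0,"az":0},{"jaw":-1,"tx":0,"ty":0,"tz":-3.2,"ax":0,"ay":0,"az":0},{"jaw":-1,"tx":0,"ty":0,"tz":-3.7,"ax":0,"ay":0,"az":0},{"jaw":-1,"tx":0,"ty":0,"tz":-4.1,"ax":0,"ay":0,"az":0},{"jaw":-1,"tx":0,"ty":0,"tz":-4.3,"ax":0,"ay":0,"az":0},{"jaw":-1,"tx":0,"ty":0,"tz":-4.3,"ax":0,"ay":0,"az":0}]' >/dev/null; python3 look.py
python3 -m pendant '[{"jaw":-1,"tx":0,"ty":0,"tz":-0.1,"ax":0,"ay":0,"az":0},{"jaw":-1,"tx":0,"ty":0,"tz":-0.2,"ax":0,"ay":0,"az":0},{"jaw":-1,"tx":0,"ty":0,"tz":-0.3,"ax":0,"ay":0,"az":0},{"jaw":-1,"tx":0,"ty":0,"tz":-0.4,"ax":0,"ay":0,"az":0},{"jaw":-1,"tx":0,"ty":0,"tz":-0.5,"ax":0,"ay":0,"az":0},{"jaw":-1,"tx":0,"ty":0,"tz":-0.5,"ax":0,"ay":0,"az":0}]' >/dev/null; python3 look.py
```

```text
t 14.78 pos [ 0.5022 -0.2629  0.2673] F [ -0.3   1.1 -10. ] M [0.031 0.033 0.037] w 0.0212 yaw -1.12 N 8409
grip tilt -0.0070 rel 0.0038 slope -0.0031 rad, rail z 25.4 mm can (array([ 0.9, 37.4]), np.int64(3967), np.float64(0.28), array([-28.2, -16.5,  30. ]))
t 15.57 pos [ 0.5021 -0.2629  0.2622] F [-0.7 -0.3 -9.1] M [ 0.035 -0.022 -0.021] w 0.021 yaw -1.11 N 8450
grip tilt -0.0069 rel 0.0038 slope -0.0031 rad, rail z 25.4 mm can (array([ 0.9, 37.4]), np.int64(3966), np.float64(0.29), array([-28.2, -16.6,  30. ]))
```

```bash
python3 -m pendant '[{"jaw":-1,"tx":0,"ty":0,"tz":-0.05,"ax":0,"ay":0,"az":0},{"jaw":-1,"tx":0,"ty":0,"tz":-0.1,"ax":0,"ay":0,"az":0},{"jaw":-1,"tx":0,"ty":0,"tz":-0.15,"ax":0,"ay":0,"az":0},{"jaw":-1,"tx":0,"ty":0,"tz":-0.2,"ax":0,"ay":0,"az":0},{"jaw":-1,"tx":0,"ty":0,"tz":-0.2,"ax":0,"ay":0,"az":0}]' >/dev/null; python3 look.py
```

```text
t 16.25 pos [ 0.5021 -0.2629  0.2607] F [-1.8 -0.5 -5.1] M [ 0.114  0.12  -0.076] w 0.0211 yaw -1.12 N 8452
grip tilt -0.0073 rel 0.0072 slope -0.0000 rad, rail z 25.4 mm can (array([ 1. , 37.4]), np.int64(3972), np.float64(0.28), array([-28.2, -16.5,  30.2]))
```

```bash
python3 -m pendant '[{"jaw":-1,"tx":0,"ty":0,"tz":-0.05,"ax":0,"ay":0,"az":0},{"jaw":-1,"tx":0,"ty":0,"tz":-0.05,"ax":0,"ay":0,"az":0},{"jaw":-1,"tx":0,"ty":0,"tz":-0.05,"ax":0,"ay":0,"az":0},{"jaw":-0.4,"tx":0,"ty":0,"tz":-0.05,"ax":0,"ay":0,"az":0},{"jaw":0,"tx":0,"ty":0,"tz":-0.05,"ax":0,"ay":0,"az":0},{"jaw":1,"tx":0,"ty":0,"tz":-0.05,"ax":0,"ay":0,"az":0},{"jaw":1,"tx":0,"ty":0,"tz":-0.05,"ax":0,"ay":0,"az":0},{"jaw":1,"tx":0,"ty":0,"tz":-0.05,"ax":0,"ay":0,"az":0},{"jaw":1,"tx":0,"ty":0,"tz":-0.05,"ax":0,"ay":0,"az":0}]'; python3 look.py
```

```text
clock: 17.42
position: [0.5023, -0.2629, 0.2598]
ee_rot: [-0.001, 0.01, 1.0, -0.004]
contact_force: [-0.4, -0.1, -0.1]
width: 0.0853
gripper_force: 0.0
t 17.43 pos [ 0.5023 -0.2629  0.2598] F [-0.4 -0.1 -0.1] M [ 0.004  0.018 -0.002] w 0.0853 yaw -1.11 N 7951
grip tilt -0.0070 rel 0.0071 slope 0.0001 rad, rail z 26.2 mm can (array([ 0.9, 37.9]), np.int64(4963), np.float64(0.34), array([-28.3,  18.7,  30.4]))
```

Released, and the canister is still centred. I retreat upward and check.

```bash
python3 -m pendant '[{"jaw":1,"tx":0,"ty":0,"tz":2,"ax":0,"ay":0,"az":0},{"jaw":1,"tx":0,"ty":0,"tz":5,"ax":0,"ay":0,"az":0},{"jaw":1,"tx":0,"ty":0,"tz":9,"ax":0,"ay":0,"az":0},{"jaw":1,"tx":0,"ty":0,"tz":12,"ax":0,"ay":0,"az":0},{"jaw":1,"tx":0,"ty":0,"tz":12,"ax":0,"ay":0,"az":0},{"jaw":1,"tx":0,"ty":0,"tz":12,"ax":0,"ay":0,"az":0},{"jaw":1,"tx":0,"ty":0,"tz":12,"ax":0,"ay":0,"az":0}]'
python3 - <<'E'
from rig import manip
from h import *
d=manip.get_image("wrist"); cv2.imwrite("pics/w4.png",d["pixels"]); P=cloud(d); X,Y,Z=P[...,0],P[...,1],P[...,2]
t=(Z>.165)&(Z<.19)&(abs(X-.5)<.1)&(abs(Y+.263)<.22); print("tray",rect(P[t]))
t=(Z>.153)&(Z<.162)&(abs(X-.5)<.115)&(abs(Y+.263)<.23); print("cleats",rect(P[t])); print(canister(P,(.502,-.263),-1.1,.15))
E
```

```text
clock: 18.35
position: [0.5017, -0.2625, 0.3781]
ee_rot: [-0.002, 0.01, 1.0, -0.003]
contact_force: [0.3, 0.6, 0.6]
width: 0.0852
gripper_force: 0.0
tray (array([ 501.8, -262.2]), array([371.4, 150.4]), 88.99)
cleats (array([ 502.3, -260.2]), array([420. , 189.2]), 88.75)
(array([ 0.5, 38.3]), np.int64(3123), np.float64(0.44), array([-28.9, -13.5,  30. ]))
```

View pics/w4.png

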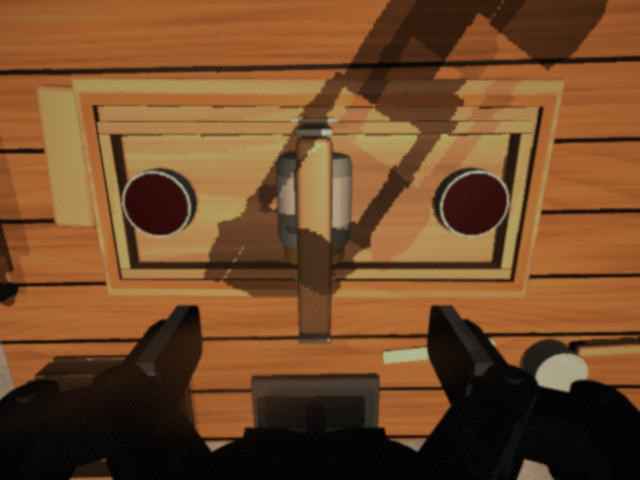

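The tray sits squarely in the seat: canister at (315,205) in the middle, tins at (158,203) and (473,203), gripper clear.

```bash
python3 -c "
from rig import manip
print(manip.sign_off())"
```

```text
the job is handed in; nothing more can be done
None
```

The job is handed in at about 18 s of the 61 s allowed: the tray stands released in the kit box seat, within about 2 mm of its centre, with the canister still lying within 1 mm of the tray's middle; the sign-off returned no verdict.

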